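# Close the vaccine cool box over a vial

## Robot

A 7-joint arm with a two-finger parallel gripper is mounted at the origin on the work surface. World frame = base frame: x ahead of the robot, y to its left, z up, the work surface at z = 0. Lengths are in m, angles in rad, forces in N, time in s.
With the tool pointing down it reaches from about 0.4 to 0.85 m from the base axis. Payload 4.5 kg.
Tool frame: the origin (TCP) lies midway between the tips of the shut fingers; the grasp point (between the pads) lies 19 mm behind it; z points along the fingers, y is the line along which they close (so a half turn about z gives the same grasp; the last joint's range is limited). The gripper opens to 88 mm and grips with 3 to 60 N. Pads are 18 mm wide; open, the fingers measure 123 mm over their backs; the gripper's body (75 mm by 187 mm) begins 45 mm behind the grasp point.
Start: joints at [0.034, 0.689, -0.195, 1.565, 0.157, 0.902, -0.215], TCP at [0.625, 0, 0.239] pointing down, gripper open.
Joint ranges: [-3.01, 3.01], [-0.46, 2.08], [-1.47, 1.51], [0.13, 2.56], [-1, 4.14], [0.04, 2.09], [-2.66, 2.66]. Speed limits (rad/s): [2.57, 2.57, 3.14, 3.14, 3.14, 3.14, 3.14].

## Interface

Orientations are given as a unit quaternion [x, y, z, w].
In Python, from plant import r gives the robot as it stands.
- The arm moves only by the tool carry_out, never from a script. Its argument "plan" is a list of rows, each an object with "rot": the turn, a rotation vector about the tool's x, y, z in rad, a list of three; "xyz": the shift along the tool's x, y, z in m, a list of three; "grip": the closure in counts, from 0 (fully open) to 255 (shut). In form: [{"rot": [wx, wy, wz], "xyz": [dx, dy, dz], "grip": grip}, ...]. A call has 1 to 8 rows; each row is the pose to reach, as a shift and turn from the pose commanded when the call began, along the tool's axes at that moment; what a row does not reach only later rows make up. A row lasts 1/12 s, in which the tool goes at most 41.7 mm and 7.16 degrees, less where a joint would pass 70% of its speed; a pose out of reach is approached as far as the arm can. A call with a gripper value outside its range is refused whole. The fingers move at their own pace and stop on an object; "squeeze" is the grip in N (left out, the last holds). Time passes only in rows, so rows that repeat a pose let the fingers close. It gives the time, the measured TCP pose, the force, the opening and the grip force at its end, in the units of the state.
- r.get_state(): the state, without advancing time (a new reading comes with each control period).
- r.snapshot(name): name is "scene" or "side" or "wrist"; returns the picture (400x640x3 uint8, red, green, blue); there is no depth.
- r.camera_params(name): a dict with "fx", "fy", "cx", "cy" (pixels), "distortion" ([k1, k2, p1, p2, k3] as OpenCV has them; the pictures are not rectified), "position" and "attitude" of the camera in the world; the wrist camera has in their place "hand_eye" (4x4, takes a point from camera to tool coordinates, whose origin is the TCP and whose axes are the flange's). Camera axes: x right, y down, z forward; pixel columns grow to the right and rows downward; lengths in m; the calibration is good to about 2 mm. A picture is of the moment at which its call begins: read the wrist's pose just before it. camera_params takes no time and is no camera call.
- r.finish_job(): hands the job in; it is judged then, once.
The state is a dict: "clock": time; "q": joint angles; "qd": joint speeds; "joint_torque": joint torques, N m; "tool_pos": TCP position; "eef_rot": TCP orientation; "contact_force": force on the tool from outside, world axes, zero at the start; "moment": the same for the moment, N m; "opening": opening from 0.0 (shut) to 1.0 (fully open); "finger_force": force on a finger pad.
Only numpy, scipy, OpenCV 4.12 (cv2) and the standard library are available. Lean on these libraries where they do the work, as an engineer would, in place of code of your own. Each camera call takes 0.05 s, during which the arm holds its last target. There are 200 camera calls.

## Task

Stand the short vaccine vial upright in the open well of the small cool box, setting it down rather than dropping it. Then slide the flat cover along the box, without lifting it off, until it drops fully into its pocket over the well and lies flat; slide slowly and gently, and stop when you feel it drop and meet the pocket's end rather than ramming or pressing it. Leave the other things on the table where they are.

Things in the scene. Friction and masses are not known exactly. Their poses are not given: they have to be found in the camera images.
- coolbox: Small white cool box, fixed, 154 (x) x 350 (y) mm, 90 mm high. Origin: centre of its underside; z up. Its long walls (20 mm thick) are the rails of a 114 mm wide channel along y. In the channel sits a grey cassette: towards -y a flat runway 80 mm above the table, towards +y the cover's pocket with the open well in it. It is clamped and does not give way to an allowed push.
- runway (a point): Point of the cool box at its y = -70 mm, on the middle line, 80 mm above the table: the runway's surface on which the cover starts and slides. Axes as the box's.
- pocket (a point): Nominal pocket centre, at the box's y = +68 mm, height 73 mm (the ledge the cover ends on, 7 mm below the runway). The true centre is off by up to 22 mm either way along y, unmeasured: the cassette has end play. Pocket: 113 mm long (y), full channel width, end rim at +y as high as the runway.
- well (a point): Nominal centre of the well's floor, 12 mm above the table, below pocket; its true centre shifts with the pocket's (up to 22 mm along y). The well opening inside the pocket is 92 mm (x) by 94 mm (y), with upright walls.
- cover: White flat square cover, 110 x 110 x 8 mm, 0.09 to 0.18 kg, loose. Origin: centre of its underside; axes as the box's, z up. Starts flat on the runway between the rails (2 mm play each side), its centre 68 to 98 mm to the -y side of the box's centre; slides to the box's +y. Its weight is all that pulls it down; sliding takes up to about 2 N.
- rib (a point): On the cover: middle of the top of its upright grip rib, 34 mm above the cover's underside. Rib: 60 mm long in x, 14 mm thick in y, 26 mm high. As it slides, the cover's front dips first, then it falls flat, 7 mm lower, once its rear edge clears the runway; its front meets the pocket's end rim within 3 mm and the push force jumps up.
- vial: The short vaccine vial, clear glass with a paper band and a metal cap, 25 mm diameter, 54 mm tall, 35 g, standing loose on the table beside the cool box. Origin: centre of its underside; z up. Its cap is 20 mm in diameter and 9 mm high, the neck below it 16 mm; the straight 25 mm glass reaches from the bottom to 37 mm up. Standing in the well it stays clear under the cover.
- saline: Bystander: bottle, 42 mm diameter, 105 mm tall, standing on the table. Origin: centre of its underside.
- cup: Bystander: open steel cup, 60 mm diameter, 55 mm tall, on the table. Origin: centre of its underside.
- syringe: Bystander: empty syringe lying on the table beside the box, about 135 mm long, 20 mm high. Origin: below the barrel.
Not all that is in view belongs to the job. What is shaped like the cover but pink is not meant.

How it is judged:
By the outcome, as a careful person would: the job done as asked, in the order asked, and still so for the second after the job is handed in, with the robot touching nothing.
It also fails if it takes over 69 s, if anything falls off the work surface, if the arm or the gripper's body presses on something with over 40 N, if the wrist force passes 120 N, or if a joint passes its speed limit or range.

## Working session

There is one attempt and no reset: what is moved stays moved. The work goes in short steps, Python scripts to look and compute and a tool call to move; the robot and the scene stay as the last step left them, time stands still between calls to the robot, and variables do not carry over. Pictures are saved under pics/ and viewed, at most 10 in all, crops included, and the job is handed in when it is done.

Besides the shell and the picture viewer there is one more tool, called after "Emit:" by a JSON object that holds its "api" and its "payload". carry_out: Moves the arm, as the interface text tells. Its arguments: {"type":"object","properties":{"plan":{"type":"array"},"squeeze":{"type":"number"}},"required":["plan"]}

```bash
ls; mkdir -p pics
python3 - <<'E'
from plant import r
import cv2
for n in ["scene","side","wrist"]:
    s=r.get_state(); im=r.snapshot(n); cv2.imwrite(f"pics/{n}0.png",im[:,:,::-1]); print(n,r.camera_params(n))
print(s)
E
```

```text
pics
scene {'fx': 510.39245262185295, 'fy': 510.39245262185295, 'cx': 313.9529279036129, 'cy': 212.09794829672893, 'distortion': array([-0.01648464,  0.        ,  0.        ,  0.        ,  0.        ]), 'position': array([ 1.06670069, -0.80738441,  1.072723  ]), 'attitude': array([ 0.87554835,  0.27874834, -0.12898064, -0.37293222])}
side {'fx': 390.90489806140044, 'fy': 390.90489806140044, 'cx': 313.9141023653954, 'cy': 202.62975469932735, 'distortion': array([-0.0075588,  0.       ,  0.       ,  0.       ,  0.       ]), 'position': array([0.11078308, 0.6375709 , 0.66382454]), 'attitude': array([-0.21848916,  0.86919619, -0.42952441,  0.11076665])}
wrist {'fx': 345.51614264844056, 'fy': 345.51614264844056, 'cx': 318.9163807161105, 'cy': 201.3081021112093, 'distortion': array([-0.04007689,  0.        ,  0.        ,  0.        ,  0.        ]), 'hand_eye': array([[ 1.81974608e-04, -9.51637726e-01, -3.07222403e-01,
         7.91288133e-02],
       [ 9.99999885e-01,  3.70587350e-05,  4.77530594e-04,
         7.73799965e-04],
       [-4.43050855e-04, -3.07222454e-01,  9.51637624e-01,
        -1.45327599e-01],
       [ 0.00000000e+00,  0.00000000e+00,  0.00000000e+00,
         1.00000000e+00]])}
{'clock': 0.1, 'q': array([ 0.03377369,  0.68987071, -0.19451657,  1.56624031,  0.15736598,
        0.90252763, -0.21510573]), 'qd': array([-0.00023263, -0.00303604, -0.00062614, -0.00231365,  0.00047676,
        0.00031323, -0.00238516]), 'joint_torque': array([-3.08775299e-03, -5.28501892e+01, -1.27141513e+00, -1.53837240e+01,
       -5.25604945e-02,  1.96265515e-03,  5.71585565e-05]), 'tool_pos': array([ 6.24428000e-01, -4.79528852e-05,  2.38008450e-01]), 'eef_rot': array([ 7.07058761e-01,  7.07154318e-01, -6.43471358e-04, -5.15574468e-04]), 'contact_force': array([ 0.75482355,  0.08708903, -0.33859023]), 'moment': array([ 0.03033013,  0.02302158, -0.00559928]), 'finger_force': 0.0, 'opening': 1.0017956127122762}
```

View pics/scene0.png

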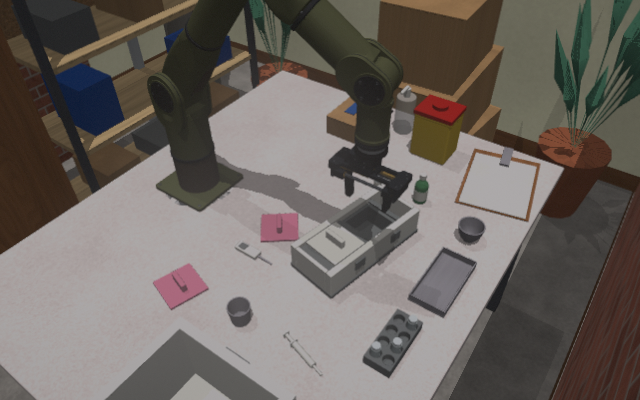

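View pics/side0.png

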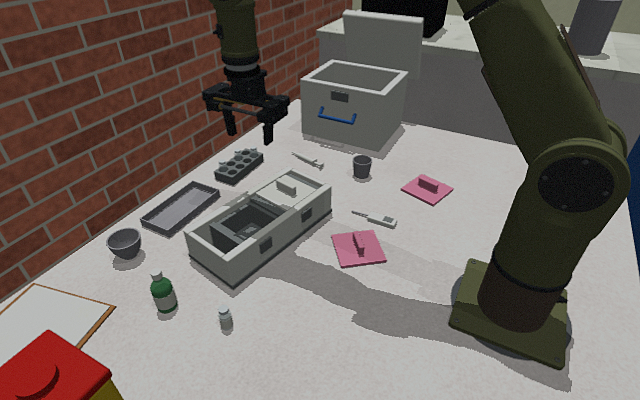

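View pics/wrist0.png

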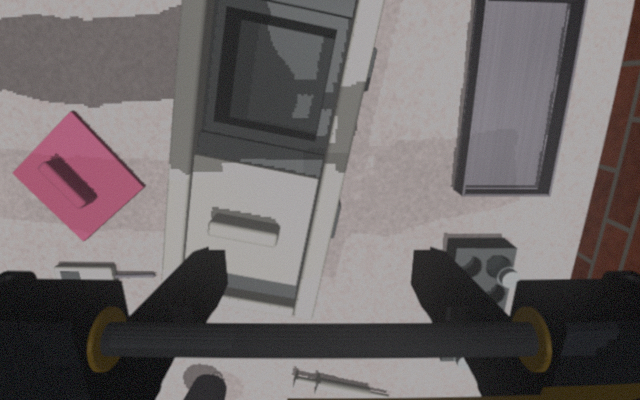

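The scene shows the box in front of the arm. In the side view the vial stands at about (225,318), the saline bottle at (163,292), and the box spans (187,236) to (331,178) with the cover on its far half. In the wrist view the cover's rib is at about (243,228) and the well at about (275,80). The pink plates are decoys.

```bash
cat > h.py <<'E'
import numpy as np, cv2
from scipy.spatial.transform import Rotation as R
from plant import r
def cam(n,s=None):
    p=r.camera_params(n)
    if n=="wrist":
        s=s or r.get_state(); T=np.eye(4); T[:3,:3]=R.from_quat(s["eef_rot"]).as_matrix(); T[:3,3]=s["tool_pos"]
        T=T@np.array(p["hand_eye"])
    else:
        T=np.eye(4); T[:3,:3]=R.from_quat(p["attitude"]).as_matrix(); T[:3,3]=p["position"]
    K=np.array([[p["fx"],0,p["cx"]],[0,p["fy"],p["cy"]],[0,0,1]])
    return K,np.array(p["distortion"]),T
def onplane(c,uv,z):
    K,d,T=c; u=cv2.undistortPoints(np.array(uv,float).reshape(-1,1,2),K,d)[:,0]
    v=np.c_[u,np.ones(len(u))]@T[:3,:3].T; o=T[:3,3]
    return o+v*((z-o[2])/v[:,2])[:,None]
def proj(c,P):
    K,d,T=c; Ti=np.linalg.inv(T)
    return cv2.projectPoints(np.array(P,float).reshape(-1,1,3),cv2.Rodrigues(Ti[:3,:3])[0],Ti[:3,3],K,d)[0][:,0]
def yaw(s): 
    m=R.from_quat(s["eef_rot"]).as_matrix(); return m
E
python3 - <<'E'
import cv2
a=cv2.imread("pics/side0.png"); b=cv2.imread("pics/wrist0.png")
cv2.imwrite("pics/side0c.png",cv2.resize(a[160:340,160:360],None,fx=3,fy=3,interpolation=cv2.INTER_CUBIC))
cv2.imwrite("pics/wrist0c.png",cv2.resize(b[0:320,140:400],None,fx=1.85,fy=1.85,interpolation=cv2.INTER_CUBIC))
E
```

```text
(no output)
```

View pics/side0c.png

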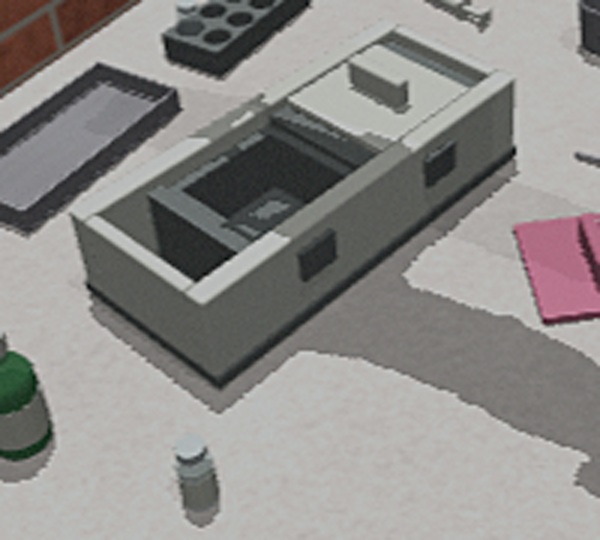

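View pics/wrist0c.png

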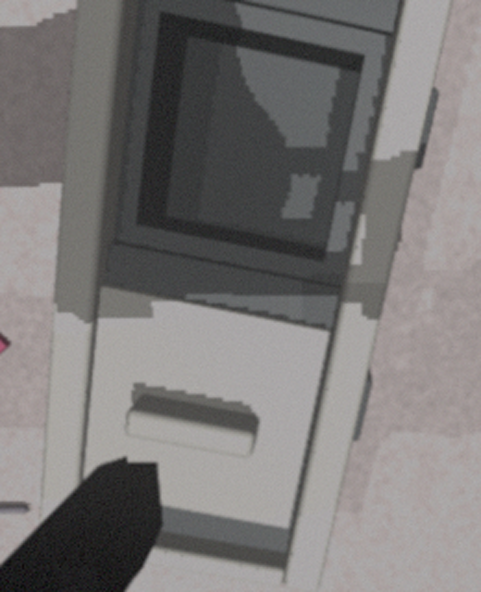

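The side crop shows the top corners of the box at about (78,217), (205,302), (515,80) and (392,28), and the vial from (202,517) up to its cap at (190,443). The wrist crop shows the cover's front edge from (102,288) to (330,330) and its rear-right corner at (290,528). The runway's end runs from (118,242) to (343,286), and the well's corners are (163,12), (363,58), (325,260) and (137,222).

Run:
```python
from h import *
np.set_printoptions(precision=4,suppress=True)
s=r.get_state(); c=cam("side"); w=cam("wrist",s)
f=lambda p:np.array(p)/3+160; g=lambda p:np.array(p)/1.85+[140,0]
A=onplane(c,f([[78,217],[205,302],[515,80],[392,28]]),.09); print("box",A,A.mean(0)); print(np.linalg.norm(A-np.roll(A,-1,0),axis=1))
print(onplane(c,f([[220,385]]),0))
v=proj(c,[[0,0,0]]) 
print("vial bot/top",onplane(c,f([[202,514]]),0),onplane(c,f([[190,443]]),.054))
C=onplane(w,g([[102,288],[330,330],[290,528]]),.088);print("cover",C,(C[0]+C[2])/2)
print("rib top",onplane(w,g([[132,410],[252,433],[250,454],[127,432]]),.114).mean(0))
W=onplane(w,g([[163,12],[363,58],[325,260],[137,222]]),.073);print("well",W,W.mean(0))
E=onplane(w,g([[118,242],[343,286],[235,0],[395,33]]),.08);print("pocket ends",E)
d=E[1]-E[0];print(np.degrees(np.arctan2(d[1],d[0])), [np.degrees(np.arctan2((A[i]-A[j])[1],(A[i]-A[j])[0])) for i,j in((1,2),(0,3))])
```

```text
box [[ 0.6686  0.2046  0.09  ]
 [ 0.5317  0.2294  0.09  ]
 [ 0.4624 -0.1036  0.09  ]
 [ 0.5976 -0.1251  0.09  ]] [0.5651 0.0513 0.09  ]
[0.1391 0.3401 0.1369 0.3373]
[[0.5358 0.2266 0.    ]]
vial bot/top [[0.4793 0.3189 0.    ]] [[0.4888 0.307  0.054 ]]
cover [[ 0.5179  0.0252  0.088 ]
 [ 0.6248  0.0049  0.088 ]
 [ 0.6036 -0.1027  0.088 ]] [ 0.5608 -0.0388  0.088 ]
rib top [ 0.5609 -0.0368  0.114 ]
well [[0.5516 0.1446 0.073 ]
 [0.6394 0.1256 0.073 ]
 [0.6223 0.036  0.073 ]
 [0.5327 0.0542 0.073 ]] [0.5865 0.0901 0.073 ]
pocket ends [[0.5249 0.0456 0.08  ]
 [0.631  0.0245 0.08  ]
 [0.5844 0.1475 0.08  ]
 [0.6527 0.1346 0.08  ]]
-11.222176758100304 [np.float64(78.25163596643675), np.float64(77.85023788038322)]
```

Emit:
{"api": "carry_out", "payload": {"plan": [{"rot": [0, 0, -0.11], "xyz": [0.037, -0.017, 0], "grip": 0}, {"rot": [0, 0, -0.22], "xyz": [0.075, -0.035, 0], "grip": 0}, {"rot": [0, 0, -0.33], "xyz": [0.112, -0.052, 0], "grip": 0}, {"rot": [0, 0, -0.44], "xyz": [0.15, -0.07, 0], "grip": 0}, {"rot": [0, 0, -0.55], "xyz": [0.187, -0.087, 0], "grip": 0}, {"rot": [0, 0, -0.66], "xyz": [0.225, -0.105, 0], "grip": 0}, {"rot": [0, 0, -0.77], "xyz": [0.262, -0.122, 0], "grip": 0}, {"rot": [0, 0, -0.88], "xyz": [0.3, -0.14, 0], "grip": 0}]}}

```text
clock: 0.82
tool_pos: [0.4841, 0.301, 0.2387]
eef_rot: [0.336, 0.942, -0.0, 0.0]
contact_force: [1.4, 0.2, 0.3]
opening: 1.003
finger_force: 0.0
```

Run:
```python
from h import *
np.set_printoptions(precision=4,suppress=True)
s=r.get_state(); im=r.snapshot("wrist"); cv2.imwrite("pics/wrist1.png",im[:,:,::-1])
print(s["clock"],s["tool_pos"],s["q"]);print(yaw(s))
print("expected vial px",proj(cam("wrist",s),[[.484,.313,0],[.484,.313,.054]]))
c=cam("side");a=cv2.imread("pics/side0.png")
print("saline",onplane(c,[[167,309]],0))
```

```text
0.8167 [0.4841 0.301  0.2387] [-0.3881  0.6376 -0.4211  1.7279  0.3312  0.8473 -0.0722]
[[-0.774   0.6332  0.    ]
 [ 0.6332  0.774  -0.0005]
 [-0.0003 -0.0003 -1.    ]]
expected vial px [[327.2582 156.2924]
 [328.4966 166.4716]]
saline [[0.6231 0.3357 0.    ]]
```

View pics/wrist1.png

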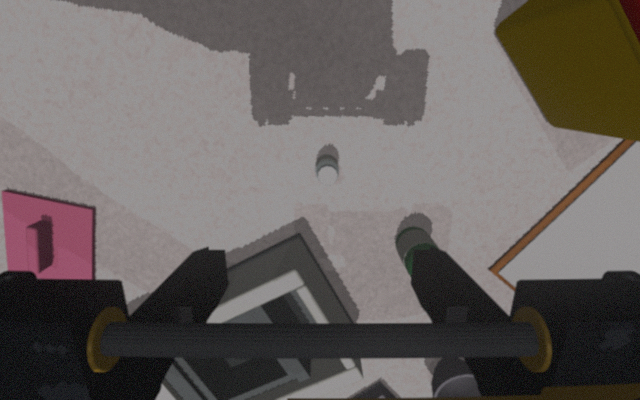

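The vial's cap top is at about (327,174), its far base at about (327,148), and the saline bottle is clear at (415,245).

Run:
```python
from h import *
np.set_printoptions(precision=4,suppress=True)
s=r.get_state();w=cam("wrist",s)
im=cv2.imread("pics/wrist1.png")
g=cv2.cvtColor(im,cv2.COLOR_BGR2GRAY)[140:190,305:350]
print(cv2.resize(g,None,fx=.5,fy=.5,interpolation=cv2.INTER_AREA))
p=onplane(w,[[327,174]],.054)[0];q=onplane(w,[[327,151]],0.0)[0];print(p,q)
print(yaw(s).T@(p-s["tool_pos"]))
```

```text
[[148 147 147 146 149 145 146 146 144 144 145 144 146 146 144 146 148 147
  146 148 147 147]
 [146 147 147 147 147 146 147 146 145 145 143 143 134 141 145 145 145 147
  146 147 147 146]
 [144 147 147 147 148 149 149 147 145 136 122 120 105 109 136 149 147 146
  148 146 147 146]
 [144 145 147 148 148 148 148 148 137 107  98  97  94  97 109 137 147 147
  145 148 147 146]
 [147 147 147 147 144 147 147 136 108  98  98  95  94  95  95 109 142 148
  147 147 146 146]
 [148 148 147 149 148 147 140 109  96  96  97  96  96  96  98 101 128 147
  148 146 148 148]
 [146 147 148 146 147 147 130 100  98  97  94  95  96  96 101  96 115 146
  147 148 148 148]
 [145 148 149 145 147 141 111  95  87  80  77  78  81  91  97  97 108 142
  148 148 147 148]
 [145 146 148 146 146 138 102  80  73  72  71  72  70  71  83  96 105 141
  148 148 147 149]
 [147 148 146 149 146 129  82  71  76  81  81  83  80  76  70  81 108 140
  149 148 146 147]
 [147 146 147 148 149 125  75  78  88  90  92  92  89  89  81  75 106 143
  148 147 147 148]
 [147 147 147 148 147 106  79  93  95  96  94  95  95  96  92  82 110 146
  1
[... 594 characters left out ...]
5 140 134 146 148 147 149 149 147 148 148 144 131 138
  140 142 146 148]
 [148 147 147 146 148 147 142 144 149 146 147 148 148 146 147 142 135 137
  140 143 147 148]
 [147 148 147 145 146 147 144 142 149 147 147 149 147 149 146 137 139 139
  144 147 147 148]
 [147 147 148 146 146 148 145 144 144 147 147 149 146 148 144 140 142 141
  145 149 146 148]
 [149 146 145 146 146 146 147 145 149 147 144 145 142 146 146 145 146 148
  147 147 147 147]
 [147 147 148 149 149 149 148 148 148 147 146 147 146 147 148 148 148 147
  147 148 148 146]
 [148 148 149 147 148 148 149 148 148 146 145 147 148 147 147 147 148 144
  145 146 148 147]]
[0.4824 0.3202 0.054 ] [0.4722 0.3299 0.    ]
[0.0001 0.0079 0.1854]
```

Emit:
{"api": "carry_out", "payload": {"plan": [{"rot": [0, 0, -0.08], "xyz": [0, 0.002, 0.018], "grip": 0}, {"rot": [0, 0, -0.16], "xyz": [0, 0.004, 0.036], "grip": 0}, {"rot": [0, 0, -0.24], "xyz": [0, 0.006, 0.054], "grip": 0}, {"rot": [0, 0, -0.32], "xyz": [0, 0.008, 0.072], "grip": 0}, {"rot": [0, 0, -0.4], "xyz": [0, 0.008, 0.09], "grip": 0}, {"rot": [0, 0, -0.484], "xyz": [0, 0.008, 0.11], "grip": 0}, {"rot": [0, 0, -0.484], "xyz": [0, 0.008, 0.11], "grip": 0}]}}

```text
clock: 1.45
tool_pos: [0.4886, 0.3036, 0.1252]
eef_rot: [0.102, 0.995, -0.002, -0.003]
contact_force: [-0.5, -1.2, 0.1]
opening: 0.999
finger_force: 0.0
```

Run:
```python
from h import *
np.set_printoptions(precision=4,suppress=True)
s=r.get_state(); im=r.snapshot("wrist"); w=cam("wrist",s)
a=im[:,:,::-1].copy()
e=proj(w,[[.4825,.3205,.054],[.4825,.3205,0]]);print(s["tool_pos"],e)
u,v=e[0].astype(int)
cv2.imwrite("pics/wrist2.png",cv2.resize(a[max(0,v-90):v+90,u-120:u+120],None,fx=3,fy=3)); print(u-120,max(0,v-90))
```

```text
[0.4886 0.3036 0.1252] [[343.3798 201.0632]
 [339.2718 180.8599]]
223 111
```

View pics/wrist2.png

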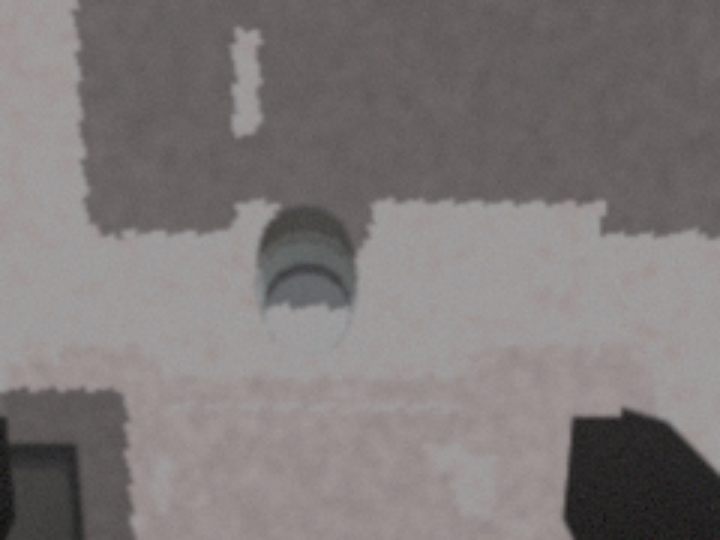

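The cap's centre is at crop (307,308), which is picture pixel (325.5,213.7). The vial stands upright.

Run:
```python
from h import *
np.set_printoptions(precision=4,suppress=True)
s=r.get_state(); w=cam("wrist",s); m=yaw(s)
p=onplane(w,[[325.5,213.7]],.054)[0]; q=onplane(w,[[325,180]],0)[0];print(s["tool_pos"],s["qd"],p,q,"(base far edge)")
print(onplane(w,[[311,213.7],[340,213.7]],.054),m.T@(p-s["tool_pos"]));print(m)
```

```text
[0.4893 0.3044 0.127 ] [-0.0029 -0.0471 -0.0118 -0.0347 -0.0215  0.0103 -0.0181] [0.4902 0.308  0.054 ] [0.4808 0.3103 0.    ] (base far edge)
[[0.4882 0.2985 0.054 ]
 [0.4922 0.3176 0.054 ]] [-0.0004  0.004   0.073 ]
[[-0.9783  0.2074 -0.0037]
 [ 0.2074  0.9783 -0.0028]
 [ 0.003  -0.0035 -1.    ]]
```

Emit:
{"api": "carry_out", "payload": {"plan": [{"rot": [0, 0, 0], "xyz": [0, 0.001, 0.015], "grip": 0}, {"rot": [0, 0, 0], "xyz": [0, 0.002, 0.035], "grip": 0}, {"rot": [0, 0, 0], "xyz": [0, 0.002, 0.055], "grip": 0}, {"rot": [0, 0, 0], "xyz": [0, 0.002, 0.075], "grip": 0}, {"rot": [0, 0, 0], "xyz": [0, 0.002, 0.09], "grip": 0}, {"rot": [0, 0, 0], "xyz": [0, 0.002, 0.1], "grip": 0}, {"rot": [0, 0, 0], "xyz": [0, 0.002, 0.108], "grip": 0}, {"rot": [0, 0, 0], "xyz": [0, 0.002, 0.108], "grip": 0}]}}

```text
clock: 2.17
tool_pos: [0.4907, 0.3077, 0.0203]
eef_rot: [0.104, 0.995, -0.0, -0.0]
contact_force: [-0.0, 0.1, 0.0]
opening: 1.001
finger_force: 0.0
```

Emit:
{"api": "carry_out", "payload": {"plan": [{"rot": [0, 0, 0], "xyz": [0, 0, 0], "grip": 120}, {"rot": [0, 0, 0], "xyz": [0, 0, 0], "grip": 160}, {"rot": [0, 0, 0], "xyz": [0, 0, 0], "grip": 180}, {"rot": [0, 0, 0], "xyz": [0, 0, 0], "grip": 200}, {"rot": [0, 0, 0], "xyz": [0, 0, 0], "grip": 220}, {"rot": [0, 0, 0], "xyz": [0, 0, 0], "grip": 220}, {"rot": [0, 0, 0], "xyz": [0, 0, 0], "grip": 220}, {"rot": [0, 0, 0], "xyz": [0, 0, 0], "grip": 220}], "squeeze": 8}}

```text
clock: 2.83
tool_pos: [0.4907, 0.3078, 0.0208]
eef_rot: [0.103, 0.995, 0.0, 0.0]
contact_force: [0.6, -0.2, 1.5]
opening: 0.418
finger_force: 0.0
```

Emit:
{"api": "carry_out", "payload": {"plan": [{"rot": [0, 0, 0], "xyz": [0, 0, 0], "grip": 225}, {"rot": [0, 0, 0], "xyz": [0, 0, 0], "grip": 225}, {"rot": [0, 0, 0], "xyz": [0, 0, 0], "grip": 225}, {"rot": [0, 0, 0], "xyz": [0, 0, 0], "grip": 225}, {"rot": [0, 0, 0], "xyz": [0, 0, 0], "grip": 225}, {"rot": [0, 0, 0], "xyz": [0, 0, 0], "grip": 225}]}}

```text
clock: 3.33
tool_pos: [0.4907, 0.3077, 0.0207]
eef_rot: [0.103, 0.995, -0.0, 0.0]
contact_force: [-0.6, 0.7, 0.7]
opening: 0.283
finger_force: 8.0
```

Emit:
{"api": "carry_out", "payload": {"plan": [{"rot": [0, 0, 0], "xyz": [0, 0, -0.01], "grip": 225}, {"rot": [0, 0, 0], "xyz": [0, 0, -0.03], "grip": 225}, {"rot": [0, 0, 0], "xyz": [0, 0, -0.055], "grip": 225}, {"rot": [0, 0, 0], "xyz": [0, 0, -0.08], "grip": 225}, {"rot": [0, 0, 0], "xyz": [0, 0, -0.105], "grip": 225}, {"rot": [0, 0, 0], "xyz": [-0.01, -0.015, -0.13], "grip": 225}, {"rot": [0, 0, 0], "xyz": [-0.025, -0.035, -0.14], "grip": 225}, {"rot": [0, 0, 0], "xyz": [-0.04, -0.055, -0.14], "grip": 225}]}}

```text
clock: 4.0
tool_pos: [0.5199, 0.247, 0.1645]
eef_rot: [0.102, 0.995, 0.002, 0.002]
contact_force: [0.7, 0.3, -0.6]
opening: 0.276
finger_force: 8.0
```

Emit:
{"api": "carry_out", "payload": {"plan": [{"rot": [0, 0, 0], "xyz": [-0.015, -0.02, 0], "grip": 225}, {"rot": [0, 0, 0], "xyz": [-0.03, -0.042, 0], "grip": 225}, {"rot": [0, 0, 0], "xyz": [-0.045, -0.063, 0], "grip": 225}, {"rot": [0, 0, 0], "xyz": [-0.06, -0.084, 0], "grip": 225}, {"rot": [0, 0, 0], "xyz": [-0.075, -0.105, 0], "grip": 225}, {"rot": [0, 0, 0], "xyz": [-0.09, -0.126, 0], "grip": 225}, {"rot": [0, 0, 0], "xyz": [-0.099, -0.138, 0], "grip": 225}, {"rot": [0, 0, 0], "xyz": [-0.099, -0.138, 0], "grip": 225}]}}

```text
clock: 4.67
tool_pos: [0.5886, 0.085, 0.1609]
eef_rot: [0.107, 0.994, -0.002, 0.001]
contact_force: [0.1, 0.2, -1.7]
opening: 0.279
finger_force: 8.0
```

Emit:
{"api": "carry_out", "payload": {"plan": [{"rot": [0, 0, 0], "xyz": [0, 0, 0], "grip": 225}, {"rot": [0, 0, 0], "xyz": [0, 0, 0], "grip": 225}, {"rot": [0, 0, 0], "xyz": [0, 0, 0], "grip": 225}]}}

```text
clock: 4.92
tool_pos: [0.5864, 0.0926, 0.1611]
eef_rot: [0.102, 0.995, 0.001, -0.0]
contact_force: [0.9, 0.1, -0.3]
opening: 0.278
finger_force: 8.0
```

Run:
```python
from h import *
np.set_printoptions(precision=4,suppress=True)
s=r.get_state(); im=r.snapshot("wrist"); cv2.imwrite("pics/wrist3.png",cv2.resize(im[60:400,60:580,::-1],None,fx=1.5,fy=1.5))
w=cam("wrist",s);print(s["tool_pos"],s["opening"],s["finger_force"])
W=np.array([[0.5516,0.1446,.073],[.6394,.1256,.073],[.6223,.036,.073],[.5327,.0542,.073]])
print((proj(w,W)-[60,60])*1.5)
```

```text
[0.5864 0.0926 0.1611] 0.27824011599371984 7.985968662978848
[[486.5998 125.0699]
 [474.5131 304.0852]
 [293.5047 306.5389]
 [281.4516 124.5853]]
```

View pics/wrist3.png

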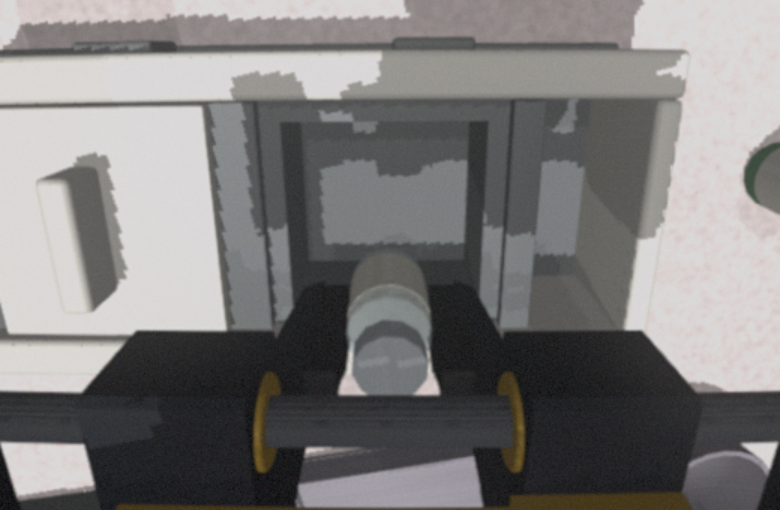

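The view shows the open well directly below, with its corners where predicted: (281,125) to (487,125). The vial hangs upright in the fingers.

Emit:
{"api": "carry_out", "payload": {"plan": [{"rot": [0, 0, 0], "xyz": [0, -0.002, 0.012], "grip": 225}, {"rot": [0, 0, 0], "xyz": [0, -0.002, 0.03], "grip": 225}, {"rot": [0, 0, 0], "xyz": [0, -0.002, 0.048], "grip": 225}, {"rot": [0, 0, 0], "xyz": [0, -0.002, 0.066], "grip": 225}, {"rot": [0, 0, 0], "xyz": [0, -0.002, 0.084], "grip": 225}, {"rot": [0, 0, 0], "xyz": [0, -0.002, 0.1], "grip": 225}, {"rot": [0, 0, 0], "xyz": [0, -0.002, 0.112], "grip": 225}, {"rot": [0, 0, 0], "xyz": [0, -0.002, 0.118], "grip": 225}]}}

```text
clock: 5.63
tool_pos: [0.5857, 0.0893, 0.0413]
eef_rot: [0.102, 0.995, -0.0, -0.001]
contact_force: [-0.0, -0.5, -0.5]
opening: 0.276
finger_force: 8.0
```

Emit:
{"api": "carry_out", "payload": {"plan": [{"rot": [0, 0, 0], "xyz": [0, 0, 0.002], "grip": 225}, {"rot": [0, 0, 0], "xyz": [0, 0, 0.004], "grip": 225}, {"rot": [0, 0, 0], "xyz": [0, 0, 0.006], "grip": 225}, {"rot": [0, 0, 0], "xyz": [0, 0, 0.007], "grip": 225}, {"rot": [0, 0, 0], "xyz": [0, 0, 0.008], "grip": 225}, {"rot": [0, 0, 0], "xyz": [0, 0, 0.008], "grip": 225}, {"rot": [0, 0, 0], "xyz": [0, 0, 0.008], "grip": 225}]}}

```text
clock: 6.22
tool_pos: [0.5869, 0.0884, 0.035]
eef_rot: [0.103, 0.995, 0.0, 0.0]
contact_force: [0.6, 0.3, -1.3]
opening: 0.276
finger_force: 8.0
```

Expected contact is near 0.033, so I go down in 1 mm steps.

Emit:
{"api": "carry_out", "payload": {"plan": [{"rot": [0, 0, 0], "xyz": [0, 0, 0.0005], "grip": 225}, {"rot": [0, 0, 0], "xyz": [0, 0, 0.001], "grip": 225}, {"rot": [0, 0, 0], "xyz": [0, 0, 0.0015], "grip": 225}, {"rot": [0, 0, 0], "xyz": [0, 0, 0.0015], "grip": 225}, {"rot": [0, 0, 0], "xyz": [0, 0, 0.0015], "grip": 225}]}}

```text
clock: 6.63
tool_pos: [0.5867, 0.0884, 0.0332]
eef_rot: [0.103, 0.995, 0.0, 0.0]
contact_force: [-0.1, 0.9, -0.3]
opening: 0.28
finger_force: 8.0
```

Emit:
{"api": "carry_out", "payload": {"plan": [{"rot": [0, 0, 0], "xyz": [0, 0, 0.0005], "grip": 225}, {"rot": [0, 0, 0], "xyz": [0, 0, 0.001], "grip": 225}, {"rot": [0, 0, 0], "xyz": [0, 0, 0.001], "grip": 225}, {"rot": [0, 0, 0], "xyz": [0, 0, 0.001], "grip": 225}, {"rot": [0, 0, 0], "xyz": [0, 0, 0.001], "grip": 225}]}}

```text
clock: 7.05
tool_pos: [0.5869, 0.0884, 0.0326]
eef_rot: [0.103, 0.995, -0.0, 0.0]
contact_force: [-1.6, -0.2, 5.2]
opening: 0.275
finger_force: 8.0
```

The force rose to 5 N at the expected height, so the vial is on the floor. Opening only partway, to about 43 mm, because the well is narrow.

Emit:
{"api": "carry_out", "payload": {"plan": [{"rot": [0, 0, 0], "xyz": [0, 0, 0], "grip": 170}, {"rot": [0, 0, 0], "xyz": [0, 0, 0], "grip": 150}, {"rot": [0, 0, 0], "xyz": [0, 0, 0], "grip": 130}, {"rot": [0, 0, 0], "xyz": [0, 0, 0], "grip": 130}, {"rot": [0, 0, 0], "xyz": [0, 0, 0], "grip": 130}, {"rot": [0, 0, 0], "xyz": [0, 0, 0], "grip": 130}, {"rot": [0, 0, 0], "xyz": [0, 0, 0], "grip": 130}]}}

```text
clock: 7.63
tool_pos: [0.5867, 0.0885, 0.0322]
eef_rot: [0.103, 0.995, 0.0, -0.0]
contact_force: [-0.8, -1.3, -0.1]
opening: 0.494
finger_force: 0.0
```

Emit:
{"api": "carry_out", "payload": {"plan": [{"rot": [0, 0, 0], "xyz": [0, 0, -0.008], "grip": 130}, {"rot": [0, 0, 0], "xyz": [0, 0, -0.02], "grip": 130}, {"rot": [0, 0, 0], "xyz": [0, 0, -0.035], "grip": 130}, {"rot": [0, 0, 0], "xyz": [0, 0, -0.055], "grip": 130}, {"rot": [0, 0, 0], "xyz": [0, 0, -0.08], "grip": 130}, {"rot": [0, 0, 0], "xyz": [0, 0, -0.105], "grip": 130}, {"rot": [0, 0, 0], "xyz": [0, 0, -0.12], "grip": 130}, {"rot": [0, 0, 0], "xyz": [0, 0, -0.12], "grip": 130}]}}

```text
clock: 8.3
tool_pos: [0.589, 0.0894, 0.1569]
eef_rot: [0.103, 0.995, 0.001, 0.004]
contact_force: [0.2, -0.7, 0.3]
opening: 0.489
finger_force: 0.0
```

Emit:
{"api": "carry_out", "payload": {"plan": [{"rot": [0, 0, 0], "xyz": [0, -0.02, 0], "grip": 130}, {"rot": [0, 0, 0], "xyz": [0, -0.045, 0], "grip": 150}, {"rot": [0, 0, 0], "xyz": [0, -0.07, 0], "grip": 150}, {"rot": [0, 0, 0], "xyz": [0, -0.095, 0], "grip": 150}, {"rot": [0, 0, 0], "xyz": [0, -0.115, 0], "grip": 150}, {"rot": [0, 0, 0], "xyz": [0, -0.129, 0], "grip": 150}, {"rot": [0, 0, 0], "xyz": [0, -0.129, 0], "grip": 150}, {"rot": [0, 0, 0], "xyz": [0, -0.129, 0], "grip": 150}]}}

```text
clock: 8.97
tool_pos: [0.5599, -0.0382, 0.1521]
eef_rot: [0.104, 0.995, 0.0, -0.0]
contact_force: [-0.4, 1.1, -0.5]
opening: 0.412
finger_force: 0.0
```

Emit:
{"api": "carry_out", "payload": {"plan": [{"rot": [0, 0, 0], "xyz": [0, 0, 0], "grip": 150}, {"rot": [0, 0, 0], "xyz": [0, 0, 0], "grip": 150}, {"rot": [0, 0, 0], "xyz": [0, 0, 0], "grip": 150}]}}

```text
clock: 9.22
tool_pos: [0.5605, -0.0361, 0.1523]
eef_rot: [0.102, 0.995, 0.001, 0.0]
contact_force: [-0.2, 0.4, -0.2]
opening: 0.41
finger_force: 0.0
```

Run:
```python
from h import *
np.set_printoptions(precision=4,suppress=True)
s=r.get_state(); im=r.snapshot("wrist"); sd=r.snapshot("side"); a=cv2.resize(im[60:400,60:580,::-1],(560,366)); b=cv2.resize(sd[170:290,180:340,::-1],(240,366))
cv2.imwrite("pics/mix4.png",np.hstack([a,b]))
w=cam("wrist",s);print(s["clock"],s["tool_pos"],s["opening"]);print((proj(w,[[.561,-.037,.114]])-[60,60])*560/520)
```

```text
9.2167 [ 0.5605 -0.0361  0.1523] 0.40996023034030765
[[278.158  188.0113]]
```

View pics/mix4.png

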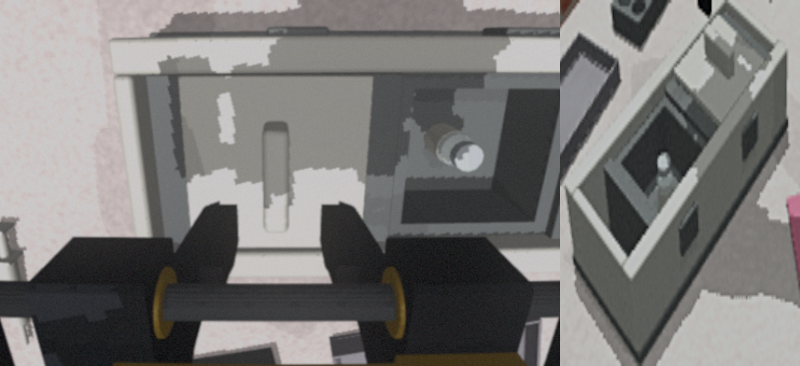

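The vial stands upright in the well, at (465,155) in the left panel, and is also visible in the side panel. The cover's rib at (276,177) lies between the fingers. I descend around it without touching.

Emit:
{"api": "carry_out", "payload": {"plan": [{"rot": [0, 0, 0], "xyz": [0.003, 0, 0.01], "grip": 150}, {"rot": [0, 0, 0], "xyz": [0.003, 0, 0.022], "grip": 150}, {"rot": [0, 0, 0], "xyz": [0.003, 0, 0.034], "grip": 150}, {"rot": [0, 0, 0], "xyz": [0.003, 0, 0.045], "grip": 150}, {"rot": [0, 0, 0], "xyz": [0.003, 0, 0.052], "grip": 150}, {"rot": [0, 0, 0], "xyz": [0.003, 0, 0.057], "grip": 150}, {"rot": [0, 0, 0], "xyz": [0.003, 0, 0.057], "grip": 150}, {"rot": [0, 0, 0], "xyz": [0.003, 0, 0.057], "grip": 150}]}}

```text
clock: 9.98
tool_pos: [0.5573, -0.0371, 0.0951]
eef_rot: [0.103, 0.995, 0.0, -0.0]
contact_force: [-0.1, 0.2, 0.0]
opening: 0.412
finger_force: 0.0
```

Emit:
{"api": "carry_out", "payload": {"plan": [{"rot": [0, 0, 0], "xyz": [0, 0.001, 0], "grip": 150}, {"rot": [0, 0, 0], "xyz": [0, 0.003, 0], "grip": 150}, {"rot": [0, 0, 0], "xyz": [0, 0.005, 0], "grip": 150}, {"rot": [0, 0, 0], "xyz": [0, 0.007, 0], "grip": 150}, {"rot": [0, 0, 0], "xyz": [0, 0.009, 0], "grip": 150}, {"rot": [0, 0, 0], "xyz": [0, 0.011, 0], "grip": 150}, {"rot": [0, 0, 0], "xyz": [0, 0.013, 0], "grip": 150}, {"rot": [0, 0, 0], "xyz": [0, 0.015, 0], "grip": 150}]}}

```text
clock: 10.65
tool_pos: [0.5603, -0.0231, 0.0953]
eef_rot: [0.103, 0.995, -0.001, -0.0]
contact_force: [-1.3, -1.8, 0.8]
opening: 0.414
finger_force: 0.9
```

Emit:
{"api": "carry_out", "payload": {"plan": [{"rot": [0, 0, 0], "xyz": [0, 0.002, 0], "grip": 150}, {"rot": [0, 0, 0], "xyz": [0, 0.004, 0], "grip": 150}, {"rot": [0, 0, 0], "xyz": [0, 0.006, 0], "grip": 150}, {"rot": [0, 0, 0], "xyz": [0, 0.008, 0], "grip": 150}, {"rot": [0, 0, 0], "xyz": [0, 0.01, 0], "grip": 150}, {"rot": [0, 0, 0], "xyz": [0, 0.012, 0], "grip": 150}, {"rot": [0, 0, 0], "xyz": [0, 0.014, 0], "grip": 150}, {"rot": [0, 0, 0], "xyz": [0, 0.016, 0], "grip": 150}]}}

```text
clock: 11.32
tool_pos: [0.5637, -0.0067, 0.0952]
eef_rot: [0.103, 0.995, -0.0, 0.0]
contact_force: [0.1, -1.2, 2.7]
opening: 0.411
finger_force: 0.9
```

Emit:
{"api": "carry_out", "payload": {"plan": [{"rot": [0, 0, 0], "xyz": [0, 0.002, 0], "grip": 150}, {"rot": [0, 0, 0], "xyz": [0, 0.004, 0], "grip": 150}, {"rot": [0, 0, 0], "xyz": [0, 0.006, 0], "grip": 150}, {"rot": [0, 0, 0], "xyz": [0, 0.008, 0], "grip": 150}, {"rot": [0, 0, 0], "xyz": [0, 0.01, 0], "grip": 150}, {"rot": [0, 0, 0], "xyz": [0, 0.012, 0], "grip": 150}, {"rot": [0, 0, 0], "xyz": [0, 0.014, 0], "grip": 150}, {"rot": [0, 0, 0], "xyz": [0, 0.016, 0], "grip": 150}]}}

```text
clock: 11.98
tool_pos: [0.567, 0.009, 0.0952]
eef_rot: [0.103, 0.995, 0.0, 0.0]
contact_force: [-1.2, -1.5, 1.5]
opening: 0.411
finger_force: 0.9
```

Emit:
{"api": "carry_out", "payload": {"plan": [{"rot": [0, 0, 0], "xyz": [0, 0.002, 0], "grip": 150}, {"rot": [0, 0, 0], "xyz": [0, 0.004, 0], "grip": 150}, {"rot": [0, 0, 0], "xyz": [0, 0.006, 0], "grip": 150}, {"rot": [0, 0, 0], "xyz": [0, 0.008, 0], "grip": 150}, {"rot": [0, 0, 0], "xyz": [0, 0.01, 0], "grip": 150}, {"rot": [0, 0, 0], "xyz": [0, 0.012, 0], "grip": 150}, {"rot": [0, 0, 0], "xyz": [0, 0.014, 0], "grip": 150}, {"rot": [0, 0, 0], "xyz": [0, 0.016, 0], "grip": 150}]}}

```text
clock: 12.65
tool_pos: [0.5702, 0.0246, 0.0952]
eef_rot: [0.103, 0.995, 0.0, 0.0]
contact_force: [-0.1, -1.6, 1.3]
opening: 0.412
finger_force: 0.9
```

Emit:
{"api": "carry_out", "payload": {"plan": [{"rot": [0, 0, 0], "xyz": [0, 0.002, 0], "grip": 150}, {"rot": [0, 0, 0], "xyz": [0, 0.004, 0], "grip": 150}, {"rot": [0, 0, 0], "xyz": [0, 0.006, 0], "grip": 150}, {"rot": [0, 0, 0], "xyz": [0, 0.008, 0], "grip": 150}, {"rot": [0, 0, 0], "xyz": [0, 0.01, 0], "grip": 150}, {"rot": [0, 0, 0], "xyz": [0, 0.012, 0], "grip": 150}, {"rot": [0, 0, 0], "xyz": [0, 0.014, 0], "grip": 150}, {"rot": [0, 0, 0], "xyz": [0, 0.016, 0], "grip": 150}]}}

```text
clock: 13.32
tool_pos: [0.5735, 0.0404, 0.0952]
eef_rot: [0.103, 0.995, 0.0, 0.0]
contact_force: [0.6, -1.6, 1.3]
opening: 0.412
finger_force: 0.8
```

Emit:
{"api": "carry_out", "payload": {"plan": [{"rot": [0, 0, 0], "xyz": [0, 0.002, 0], "grip": 150}, {"rot": [0, 0, 0], "xyz": [0, 0.004, 0], "grip": 150}, {"rot": [0, 0, 0], "xyz": [0, 0.006, 0], "grip": 150}, {"rot": [0, 0, 0], "xyz": [0, 0.008, 0], "grip": 150}, {"rot": [0, 0, 0], "xyz": [0, 0.01, 0], "grip": 150}, {"rot": [0, 0, 0], "xyz": [0, 0.012, 0], "grip": 150}, {"rot": [0, 0, 0], "xyz": [0, 0.014, 0], "grip": 150}, {"rot": [0, 0, 0], "xyz": [0, 0.016, 0], "grip": 150}]}}

```text
clock: 13.98
tool_pos: [0.5768, 0.056, 0.0952]
eef_rot: [0.103, 0.995, 0.0, 0.0]
contact_force: [0.1, -0.4, -0.7]
opening: 0.413
finger_force: 0.2
```

Emit:
{"api": "carry_out", "payload": {"plan": [{"rot": [0, 0, 0], "xyz": [0, 0.002, 0], "grip": 150}, {"rot": [0, 0, 0], "xyz": [0, 0.004, 0], "grip": 150}, {"rot": [0, 0, 0], "xyz": [0, 0.006, 0], "grip": 150}, {"rot": [0, 0, 0], "xyz": [0, 0.008, 0], "grip": 150}, {"rot": [0, 0, 0], "xyz": [0, 0.01, 0], "grip": 150}, {"rot": [0, 0, 0], "xyz": [0, 0.012, 0], "grip": 150}, {"rot": [0, 0, 0], "xyz": [0, 0.014, 0], "grip": 150}]}}

```text
clock: 14.57
tool_pos: [0.5797, 0.0697, 0.0952]
eef_rot: [0.103, 0.995, 0.0, 0.0]
contact_force: [0.2, -0.5, 0.2]
opening: 0.411
finger_force: 0.2
```

The pad force fell, so the front has dipped. About 30 mm remain and I go slower.

Emit:
{"api": "carry_out", "payload": {"plan": [{"rot": [0, 0, 0], "xyz": [0, 0.0015, 0], "grip": 150}, {"rot": [0, 0, 0], "xyz": [0, 0.003, 0], "grip": 150}, {"rot": [0, 0, 0], "xyz": [0, 0.0045, 0], "grip": 150}, {"rot": [0, 0, 0], "xyz": [0, 0.006, 0], "grip": 150}, {"rot": [0, 0, 0], "xyz": [0, 0.0075, 0], "grip": 150}, {"rot": [0, 0, 0], "xyz": [0, 0.009, 0], "grip": 150}, {"rot": [0, 0, 0], "xyz": [0, 0.0105, 0], "grip": 150}, {"rot": [0, 0, 0], "xyz": [0, 0.012, 0], "grip": 150}]}}

```text
clock: 15.23
tool_pos: [0.5822, 0.0813, 0.0952]
eef_rot: [0.103, 0.995, 0.0, 0.0]
contact_force: [-0.0, -1.0, -1.1]
opening: 0.406
finger_force: 0.2
```

Emit:
{"api": "carry_out", "payload": {"plan": [{"rot": [0, 0, 0], "xyz": [0, 0.001, 0], "grip": 150}, {"rot": [0, 0, 0], "xyz": [0, 0.002, 0], "grip": 150}, {"rot": [0, 0, 0], "xyz": [0, 0.003, 0], "grip": 150}, {"rot": [0, 0, 0], "xyz": [0, 0.004, 0], "grip": 150}, {"rot": [0, 0, 0], "xyz": [0, 0.005, 0], "grip": 150}, {"rot": [0, 0, 0], "xyz": [0, 0.006, 0], "grip": 150}]}}

```text
clock: 15.73
tool_pos: [0.5834, 0.0872, 0.0952]
eef_rot: [0.103, 0.995, 0.0, 0.0]
contact_force: [-0.9, -1.5, 0.2]
opening: 0.411
finger_force: 0.2
```

Emit:
{"api": "carry_out", "payload": {"plan": [{"rot": [0, 0, 0], "xyz": [0, 0.001, 0], "grip": 150}, {"rot": [0, 0, 0], "xyz": [0, 0.002, 0], "grip": 150}, {"rot": [0, 0, 0], "xyz": [0, 0.003, 0], "grip": 150}, {"rot": [0, 0, 0], "xyz": [0, 0.004, 0], "grip": 150}]}}

```text
clock: 16.07
tool_pos: [0.5842, 0.0911, 0.0952]
eef_rot: [0.103, 0.995, 0.0, 0.0]
contact_force: [0.3, -0.4, 0.7]
opening: 0.414
finger_force: 0.2
```

Emit:
{"api": "carry_out", "payload": {"plan": [{"rot": [0, 0, 0], "xyz": [0, 0.0005, 0], "grip": 150}, {"rot": [0, 0, 0], "xyz": [0, 0.001, 0], "grip": 150}, {"rot": [0, 0, 0], "xyz": [0, 0.0015, 0], "grip": 150}, {"rot": [0, 0, 0], "xyz": [0, 0.002, 0], "grip": 150}, {"rot": [0, 0, 0], "xyz": [0, 0.0025, 0], "grip": 150}, {"rot": [0, 0, 0], "xyz": [0, 0.003, 0], "grip": 150}]}}

```text
clock: 16.57
tool_pos: [0.5848, 0.0939, 0.0952]
eef_rot: [0.103, 0.995, 0.0, 0.0]
contact_force: [-0.4, -0.5, -0.3]
opening: 0.415
finger_force: 0.2
```

Emit:
{"api": "carry_out", "payload": {"plan": [{"rot": [0, 0, 0], "xyz": [0, 0.0005, 0], "grip": 150}, {"rot": [0, 0, 0], "xyz": [0, 0.001, 0], "grip": 150}, {"rot": [0, 0, 0], "xyz": [0, 0.0015, 0], "grip": 150}, {"rot": [0, 0, 0], "xyz": [0, 0.002, 0], "grip": 150}]}}

```text
clock: 16.9
tool_pos: [0.5852, 0.0959, 0.0953]
eef_rot: [0.103, 0.995, 0.0, 0.0]
contact_force: [0.7, -0.9, 1.1]
opening: 0.414
finger_force: 0.2
```

Emit:
{"api": "carry_out", "payload": {"plan": [{"rot": [0, 0, 0], "xyz": [0, 0.0005, 0], "grip": 150}, {"rot": [0, 0, 0], "xyz": [0, 0.001, 0], "grip": 150}, {"rot": [0, 0, 0], "xyz": [0, 0.0015, 0], "grip": 150}, {"rot": [0, 0, 0], "xyz": [0, 0.002, 0], "grip": 150}]}}

```text
clock: 17.23
tool_pos: [0.5856, 0.0979, 0.0952]
eef_rot: [0.103, 0.995, -0.0, 0.0]
contact_force: [-0.5, -0.8, -0.3]
opening: 0.416
finger_force: 0.2
```

Emit:
{"api": "carry_out", "payload": {"plan": [{"rot": [0, 0, 0], "xyz": [0, 0.0005, 0], "grip": 150}, {"rot": [0, 0, 0], "xyz": [0, 0.001, 0], "grip": 150}, {"rot": [0, 0, 0], "xyz": [0, 0.0015, 0], "grip": 150}]}}

```text
clock: 17.48
tool_pos: [0.5859, 0.0993, 0.0952]
eef_rot: [0.103, 0.995, -0.0, 0.0]
contact_force: [-0.1, -0.3, 0.1]
opening: 0.41
finger_force: 0.2
```

Emit:
{"api": "carry_out", "payload": {"plan": [{"rot": [0, 0, 0], "xyz": [0, 0.0005, 0], "grip": 150}, {"rot": [0, 0, 0], "xyz": [0, 0.001, 0], "grip": 150}, {"rot": [0, 0, 0], "xyz": [0, 0.0015, 0], "grip": 150}]}}

```text
clock: 17.73
tool_pos: [0.5862, 0.1009, 0.0952]
eef_rot: [0.103, 0.995, 0.0, 0.0]
contact_force: [0.6, -0.3, -0.2]
opening: 0.41
finger_force: 0.2
```

Run:
```python
from h import *
s=r.get_state(); im=r.snapshot("wrist"); sd=r.snapshot("side"); a=cv2.resize(im[60:400,60:580,::-1],(480,314)); b=cv2.resize(sd[170:290,180:340,::-1],(320,240),interpolation=cv2.INTER_CUBIC); b=cv2.copyMakeBorder(b,0,74,0,0,0)
cv2.imwrite("pics/mix5.png",np.hstack([a,b]))
print(s["tool_pos"],s["finger_force"],s["contact_force"])
```

```text
[0.5862188  0.10086758 0.09524248] 0.2227771772777487 [ 0.59163276 -0.33573255 -0.16783394]
```

View pics/mix5.png

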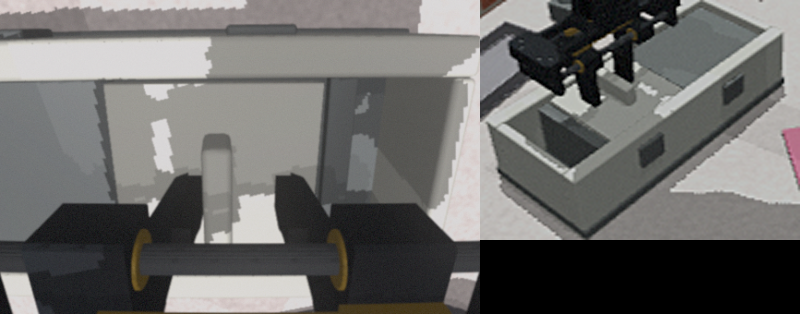

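The wrist panel shows the cover over the well, its front edge near column 325 close to the end rim, with the rear finger against the rib. Continuing gently.

Emit:
{"api": "carry_out", "payload": {"plan": [{"rot": [0, 0, 0], "xyz": [0, 0.0005, 0], "grip": 150}, {"rot": [0, 0, 0], "xyz": [0, 0.001, 0], "grip": 150}, {"rot": [0, 0, 0], "xyz": [0, 0.0015, 0], "grip": 150}]}}

```text
clock: 18.08
tool_pos: [0.5866, 0.1022, 0.0953]
eef_rot: [0.103, 0.995, -0.0, 0.0]
contact_force: [-0.6, -1.2, -0.2]
opening: 0.412
finger_force: 0.2
```

Emit:
{"api": "carry_out", "payload": {"plan": [{"rot": [0, 0, 0], "xyz": [0, 0.0005, 0], "grip": 150}, {"rot": [0, 0, 0], "xyz": [0, 0.001, 0], "grip": 150}, {"rot": [0, 0, 0], "xyz": [0, 0.0015, 0], "grip": 150}]}}

```text
clock: 18.33
tool_pos: [0.5869, 0.1032, 0.0952]
eef_rot: [0.103, 0.995, -0.0, 0.0]
contact_force: [0.2, -3.0, 0.7]
opening: 0.414
finger_force: 1.0
```

Emit:
{"api": "carry_out", "payload": {"plan": [{"rot": [0, 0, 0], "xyz": [0, 0.0003, 0], "grip": 150}, {"rot": [0, 0, 0], "xyz": [0, 0.0007, 0], "grip": 150}]}}

```text
clock: 18.5
tool_pos: [0.5873, 0.1034, 0.0952]
eef_rot: [0.103, 0.995, -0.001, 0.0]
contact_force: [2.1, -2.8, 0.9]
opening: 0.408
finger_force: 1.5
```

Emit:
{"api": "carry_out", "payload": {"plan": [{"rot": [0, 0, 0], "xyz": [0, 0.0005, 0], "grip": 150}, {"rot": [0, 0, 0], "xyz": [0, 0.001, 0], "grip": 150}, {"rot": [0, 0, 0], "xyz": [0, 0.001, 0], "grip": 150}]}}

```text
clock: 18.75
tool_pos: [0.5875, 0.1035, 0.0952]
eef_rot: [0.104, 0.995, -0.001, 0.0]
contact_force: [0.7, -5.2, -0.5]
opening: 0.413
finger_force: 2.4
```

The push force has risen to 5 N with no further motion, so the cover has met the rim. Backing off and lifting clear.

Emit:
{"api": "carry_out", "payload": {"plan": [{"rot": [0, 0, 0], "xyz": [0, -0.003, 0], "grip": 150}, {"rot": [0, 0, 0], "xyz": [0, -0.007, 0], "grip": 150}, {"rot": [0, 0, 0], "xyz": [0, -0.011, 0], "grip": 150}, {"rot": [0, 0, 0], "xyz": [0, -0.011, -0.01], "grip": 150}, {"rot": [0, 0, 0], "xyz": [0, -0.011, -0.03], "grip": 150}, {"rot": [0, 0, 0], "xyz": [0, -0.011, -0.06], "grip": 150}, {"rot": [0, 0, 0], "xyz": [0, -0.011, -0.1], "grip": 150}, {"rot": [0, 0, 0], "xyz": [0, -0.011, -0.13], "grip": 150}]}}

```text
clock: 19.42
tool_pos: [0.585, 0.0957, 0.2284]
eef_rot: [0.103, 0.995, 0.001, 0.001]
contact_force: [0.6, -0.0, -0.1]
opening: 0.413
finger_force: 0.0
```

Emit:
{"api": "carry_out", "payload": {"plan": [{"rot": [0, 0, 0], "xyz": [-0.03, -0.03, 0], "grip": 150}, {"rot": [0, 0, 0], "xyz": [-0.06, -0.06, 0], "grip": 150}, {"rot": [0, 0, 0], "xyz": [-0.08, -0.08, 0], "grip": 150}, {"rot": [0, 0, 0], "xyz": [-0.08, -0.08, 0], "grip": 150}, {"rot": [0, 0, 0], "xyz": [-0.08, -0.08, 0], "grip": 150}, {"rot": [0, 0, 0], "xyz": [-0.08, -0.08, 0], "grip": 150}]}}

```text
clock: 19.92
tool_pos: [0.6463, 0.0014, 0.2257]
eef_rot: [0.103, 0.995, 0.001, -0.0]
contact_force: [-0.9, 0.3, 0.2]
opening: 0.412
finger_force: 0.0
```

Run:
```python
from h import *
np.set_printoptions(precision=4,suppress=True,linewidth=250)
s=r.get_state(); im=r.snapshot("wrist"); w=cam("wrist",s); sd=r.snapshot("side")
print(s["clock"],s["tool_pos"],s["contact_force"])
cv2.imwrite("pics/w6.png",im[:,:,::-1]);cv2.imwrite("pics/s6.png",sd[:,:,::-1])
u=np.array([.206,.979,0]);x=np.array([.979,-.206,0]);c0=np.array([.587,.0925,0])
g=im.mean(2)
# brightness profiles along box y at x offsets, sampled on plane z=.081
for dx in (-.045,-.035,.035,.045):
    t=np.arange(-.072,.0721,.002); P=c0+dx*x+t[:,None]*u; P[:,2]=.081
    p=proj(w,P).astype(np.float32); v=cv2.remap(g.astype(np.float32),p[:,:1],p[:,1:],cv2.INTER_LINEAR)[:,0]
    print(dx,p[0],p[-1]);print(v.astype(int))
```

```text
19.9167 [0.6463 0.0014 0.2257] [-0.8569  0.3246  0.2301]
-0.045 [325.9352  32.259 ] [510.7033  34.9126]
[ 80  79  79  80  78  77  72  77 102 131 130 129 129 128 130 127 127 129 126 129 130 129 130 129 126 129 128 127 127 129 129 128 129 128 127 126 129 126 128 127 127 128 127 128 127 127 126 126 127 126 127 127 126 126 124 127 125 124 129 168 182 182
 176 107 107 108 108 108 106 103  98  96  98]
-0.035 [325.8386  46.2114] [508.8306  48.6171]
[116  87  77  78  79  79  76  77 102 129 129 129 128 128 130 130 129 129 129 129 129 128 128 127 129 129 129 128 127 127 127 129 127 129 128 127 127 125 127 126 129 126 127 124 127 126 128 126 126 126 126 125 126 126 124 125 125 123 126 125 124 125
 130 109 109 107 107 107 105 104  96  98  96]
0.035 [325.1914 136.8261] [496.0371 137.853 ]
[ 76  76  75  79  75  76  76  73  90 127 129 129 128 127 130 128 129 125 125 128 128 126 131 127 128 127 127 126 129 125 126 127 126 117 114 114 112 111 112 114 124 132 178 181 182 180 182 181 182 182 143 126 125 127 126 126 124 123 125 127 125 127
 125  85  76 101 107 107 104 104  85  71  74]
0.045 [325.1035 148.7927] [494.269  149.6649]
[ 75  78  77  78  79  78  73  71  84 123 129 128 128 128 127 127 130 127 126 128 128 126 127 128 129 128 127 128 126 127 126 126 127 127 127 128 128 130 127 128 127 130 149 136 129 126 129 139 132 127 124 126 126 127 126 126 126 126 125 125 125 125
 125  87  76 105 108 107 106 107  87  82  82]
```

Run:
```python
from h import *
np.set_printoptions(precision=4,suppress=True,linewidth=200)
for _ in range(1):
    s=r.get_state(); im=r.snapshot("wrist"); w=cam("wrist",s); g=cv2.GaussianBlur(im.mean(2).astype(np.float32),(0,0),.8)
u=np.array([.206,.979,0]);x=np.array([.979,-.206,0]);c0=np.array([.587,.0925,0])
for z in (.081,.0845,.088):
    L=[]
    for dx in np.arange(-.045,.046,.01):
        t=np.arange(-.075,.075,.00025);P=c0+dx*x+t[:,None]*u;P[:,2]=z
        p=proj(w,P).astype(np.float32);v=cv2.remap(g,p[:,:1].copy(),p[:,1:].copy(),cv2.INTER_LINEAR)[:,0]
        d=np.gradient(v); i=np.where(t<-.04,d,-9).argmax(); j=np.where((t>.045)&(t<.06),d,9).argmin(); L.append((t[i],t[j]))
    m=np.median(L,0);print(z,m,m[1]-m[0])
s6=cv2.imread("pics/s6.png");
# vertical drop of cover's edge below rails seen in side view: triangulate rib-top brightness omitted
```

```text
0.081 [-0.0559  0.0533] 0.1091250000000001
0.0845 [-0.056   0.0518] 0.1077500000000001
0.088 [-0.0564  0.05  ] 0.1063750000000001
```

Run:
```python
from h import *
np.set_printoptions(precision=4,suppress=True,linewidth=220)
w=cam("side"); im=r.snapshot("side"); g=cv2.GaussianBlur(im.mean(2).astype(np.float32),(0,0),.6)
u=np.array([.206,.979,0]);x=np.array([.979,-.206,0]);c0=np.array([.587,.0925,0])
for z in (.081,.088):
    for dx in (-.03,-.02,0.02,.03,.04):
        t=np.arange(-.08,.08,.0005);P=c0+dx*x+t[:,None]*u;P[:,2]=z
        p=proj(w,P).astype(np.float32);v=cv2.remap(g,p[:,:1].copy(),p[:,1:].copy(),cv2.INTER_LINEAR)[:,0]
        d=np.gradient(v); i=np.where((t<-.04)&(t>-.07),d,-9).argmax(); j=np.where((t>.045)&(t<.068),d,9).argmin();print(z,dx,t[i],t[j],t[j]-t[i],d[i],d[j], v[::12].astype(int))
```

```text
0.081 -0.03 -0.05349999999999998 0.05600000000000012 0.1095000000000001 6.6148186 -6.543644 [109 109 111  89  66 124 128 128 128 128 128 128 126 113 112 126 128 128 128 128 128 128 129  88 110  91  40]
0.081 -0.02 -0.05249999999999998 0.05600000000000012 0.1085000000000001 7.586235 -7.0965843 [108 109 110 102  59 126 129 128 128 128 129 114  86  88  89 125 128 128 127 127 128 127 130  77  84  94  41]
0.081 0.02 -0.05299999999999998 0.05650000000000012 0.1095000000000001 6.477268 -7.2536125 [ 64  66  65  66  68 123 127 129 128 125 128 124  90  86  90 123 128 140 175 126 128 127 130  78 108  96  42]
0.081 0.03 -0.05249999999999998 0.05650000000000012 0.1090000000000001 6.2167854 -7.169533 [ 65  66  65  66  64 124 129 129 128 124 128 126  91  86  91 119 186 187 175 127 127 128 130  79 108  96  40]
0.081 0.04 -0.05199999999999998 0.05650000000000012 0.1085000000000001 5.856037 -6.8528748 [ 66  67  67  66  65 117 129 128 128 125 128 124  90 104 128 126 175 178 169 126 127 128 129  81 106  99  50]
0.088 -0.03 -0.04749999999999997 0.061500000000000124 0.1090000000000001 6.8023796 -7.121208 
[... 216 characters left out ...]
110  77  64 129 128 128 128 128 112  88  90  86  92 124 128 128 128 128 128 127 127  67  92  72]
0.088 0.02 -0.04699999999999997 0.061000000000000124 0.1080000000000001 6.8022156 -6.426815 [ 84  66  65  66  66  67 123 129 128 127 125 128 122  90  87  93 121 173 187 163 126 127 128 127  75 112  75]
0.088 0.03 -0.04749999999999997 0.06000000000000012 0.1075000000000001 6.833996 -6.3710213 [ 94  67  66  66  66  63 121 129 127 128 124 129 123  87  96 124 131 184 187 167 126 127 127 126  72 110  77]
0.088 0.04 -0.04699999999999997 0.06050000000000012 0.1075000000000001 7.116638 -6.1739273 [ 67  66  68  66  65  68 130 128 129 128 127 129 124 104 129 129 127 130 128 127 128 130 128 128  80 107  85]
```

The cover measures 109 mm long at the dropped height in both views, with its front and rear edges level, so it lies flat in the pocket.

```bash
python3 -c "
from plant import r
print(r.finish_job())"
```

```text
the job is handed in; nothing more can be done
None
```

The vial stands upright in the well, and the cover was slid until it dropped flat against the pocket's end; the job is handed in at about 20 s, but the interface gave no verdict back.

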